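Hold the street door open from the hallway entry console

TASK

Pull the snug clear cover straight up off the entry console's dial by its yellow fin and stand it upright in the speckled dish (set it in, do not let it fall), then turn the dial clockwise past its first two clicks to the third, the green three-dot mark, to keep the street door released. It springs back if let go, so the job ends with you still holding it there; leave the other things on the ledge where they are.

Things in the scene. Friction and masses are not known exactly. Their poses are not given: they have to be found in the camera images.
- console: Door-entry console screwed to the ledge: off-white case 170 x 240 mm, 45 mm high, dark speaker slots on one half, the dial on the other. Origin: centre of its underside; x points away from its user, y to the user's left, z up. Its yaw differs by up to about 14 degrees either way.
- dial_seat (a point): Where the dial's vertical axis meets the console's top, 45 mm above the ledge; axes as the console's. A grey collar (radius 26 mm, 14 mm high) stands here, with four spring balls in its side that grip the cover. A flat dark scale plate of radius 52 mm lies around: ring mark at rest, then one dot, two dots, three green dots.
- cover_grip (a point): Where to take the cover: on its yellow fin, 24 mm above the cover's flat top and 86 mm above its foot. The fin is 42 mm long (this point's x), 12 mm thick (y) and ends 14 mm above this point. Pulled straight up, the cover lets go with a snap within the first 7 mm, at about 8 N. The fin points within 35 degrees of the console's x.
- cover_foot (a point): Centre of the cover's open foot; z is its up axis. The cover is a clear upside-down cup, outer radius 33 mm, 62 mm tall without the fin, about 70 g; inner radius 27 mm at the foot, 30 mm above. At the start it stands over dial and collar, foot on the console's top (at dial_seat); raised 55 mm it is clear of the dial.
- dish_floor (a point): Centre of the inner floor of the white speckled round ceramic dish, 5 mm above the ledge. Flat floor of radius about 52 mm, rim radius 63 mm, 18 mm high over all, 450 g, loose on the ledge.
- dial_grip (a point): Where to take the dial: on its axis, 87 mm above the ledge. Black skirt disc (radius 23 mm), its top 22 mm below this point; on it an upright wing grip 44 mm long (this point's x; a white stripe marks the +x end, the pointer), 12 mm thick (y), ending 10 mm above this point. The point turns with the dial.
- dial (a joint): Dial angle, rad: 0 at rest, growing clockwise seen from above. Clicks into the first mark at 0.42, the second at 0.84, the third at 1.26; stop at 1.33. A spring drives it back to 0 from any angle: about 0.06 N m at rest, 0.11 N m at the third mark; each click on the way adds about 0.03 N m.
- jar: Glass jar with brass twist cap, radius 36 mm, 114 mm tall, 400 g, standing; origin at the centre of its underside. A bystander.
- torch: Black torch lying down, 163 mm long, 38 mm thick; origin on the ledge under its middle, x along it. A bystander.
- whistle: Blue plastic whistle lying down, 45 mm long, 21 mm high; origin on the ledge under its round chamber. A bystander.
- keys: Steel key ring with three keys lying flat, about 80 mm long, 5 mm thick; origin on the ledge at the ring's centre, keys towards x. A bystander.
- peg: Spare wooden peg of the pegboard lying down, 101 mm long, 24 mm thick; origin on the ledge under its middle, x along it. A bystander.

How it is judged (in metres and radians):
On the way, in this order (a step that is already met when the one before it is completed fails the run):
1. the cover is pulled clear of the dial (z of cover_foot in the frame of dial_seat above 0.045 m and contact force between the fingers and cover above 0.5 N), for 0.05 s.
2. the cover stands upright in the dish, let go and at rest (horizontal distance between cover_foot and dish_floor below 0.026 m and z of cover_foot in the frame of dish_floor between -0.004 and 0.006 m and angle between cover_foot's own z axis and vertical below 0.1 rad and linear speed of cover below 0.02 m/s and contact force between the fingers and cover below 0.05 N), for 0.2 s.
3. the dial is held by the fingers at its third mark (value of joint dial above 1.17 rad and contact force between the fingers and dial above 0.5 N), for 0.3 s.
At the end, for the whole second after the job is handed in: Cover upright in the dish (foot within 6 mm of its floor, centre within 26 mm of its centre, tilt under 0.1 rad), at rest, not touched; the fingers press the dial (over 0.5 N) and hold it at the third mark (over 1.17 rad); jar, torch, whistle, keys and peg within 30 mm of their start (all of step 2 and all of step 3 and distance of each of jar, torch, whistle, keys, peg from where it was at the start of the episode below 0.03 m); the arm keeps its last pose, push and grip.
It fails at once if the cover is let go in mid-air, more than 35 mm above the ledge (contact force between the fingers and cover below 0.05 N and height (world z) of cover_foot above 0.035 m and distance between cover_foot and dial_seat above 0.03 m).
It fails at once if a bystander (jar, torch, whistle, key ring or spare peg) is moved more than 30 mm (distance of any of jar, torch, whistle, keys, peg from where it was at the start of the episode above 0.03 m).
It also fails if it takes over 64 s, if anything falls off the work surface, if the arm or the gripper's body presses on something with over 40 N, if the wrist force passes 120 N, or if a joint passes its speed limit or range.

ROBOT

A 7-joint arm with a two-finger parallel gripper is mounted at the origin on the work surface. World frame = base frame: x ahead of the robot, y to its left, z up, the work surface at z = 0. Lengths are in m, angles in degrees, forces in N, time in s.
With the tool pointing down it reaches from about 0.425 to 0.875 m from the base axis. Payload 9.9 kg.
Tool frame: the origin (TCP) lies at the very end of the fingers, on their centre line; the grasp point (between the pads) lies bot.grip_depth behind it (bot.grip_depth is the distance from the TCP to the grasp point, in m); z points along the fingers, y is the direction in which the jaws open and shut (so a half turn about z gives the same grasp; the last joint's range is limited). The gripper opens to 85 mm and grips with 20 to 120 N. Pads are 22 mm wide; open, the fingers measure 114 mm over their backs; the gripper's body (76 mm by 85 mm) begins 54 mm behind the grasp point. The pads swing forward as they close: fully open they stand 13 mm farther back than shut.
Start: joints at [-78.942, 32.985, 1.427, 82.34, -0.859, 64.687, -3.237], TCP at [0.184, 0.649, 0.231] pointing down, gripper open.
Joint ranges: [-157.87, 157.87], [-19.46, 123.44], [-87.15, 90], [11.01, 140.99], [-62.26, 242.26], [9.8, 113.94], [-161.44, 161.44]. Speed limits (degrees/s): [127.2, 127.2, 172.46, 172.46, 180, 180, 180].

INTERFACE

Orientations are given as a 3x3 rotation matrix whose columns are the frame's x, y, z axes.
In Python, from workcell import bot, imaging, workorder gives the robot as it stands.
- The arm moves only by the shell command python3 -m jog 'ROWS' [FORCE]. ROWS is JSON, a list of rows, each a list of 7 numbers: the shift along the tool's x, y, z in mm, then the turn, a rotation vector about the tool's x, y, z in degrees, then the closure, from -1 (fully open) to 1 (shut). In form: [[x, y, z, rx, ry, rz, hand], ...]. A call has 1 to 12 rows; each row is the pose to reach, as a shift and turn from the pose commanded when the call began, along the tool's axes at that moment; what a row does not reach only later rows make up. A row lasts 1/10 s, in which the tool goes at most 50 mm and 8.59 degrees, less where a joint would pass 70% of its speed; a pose out of reach is approached as far as the arm can. A call with a gripper value outside its range is refused whole. The fingers move at their own pace and stop on an object; FORCE is the grip in N (left out, the last holds). Time passes only in rows, so rows that repeat a pose let the fingers close. It gives the time, the measured TCP pose, the force and the opening at its end, in the units of the state.
- bot.sense(): the state, without advancing time (a new reading comes with each control period).
- imaging.camera(name): name is "scene" or "top" or "wrist"; returns a dict with "frame" (480x640x3 uint8, red, green, blue), "depth" (480x640 float32, m along the optical axis (not along the pixel's ray), 0 where there is no reading), "K" (3x3 intrinsics, pixels), "D" ([k1, k2, p1, p2, k3] as OpenCV has them; the pictures are not rectified), "R" (3x3) and "t" (3): a world point X has camera coordinates R X + t. Camera axes: x right, y down, z forward; pixel columns grow to the right and rows downward; lengths in m; the calibration is good to about 2 mm. A picture is of the moment at which its call begins.
- workorder.finish_job(): hands the job in, once; it reports no verdict.
The state is a dict: "time": time; "qpos": joint angles; "joint_vel": joint speeds; "joint_torque": joint torques, N m; "position": TCP position; "eef_rot": TCP orientation; "ft_force": force on the tool from outside, world axes, zero at the start; "wrist_torque": the same for the moment, N m; "opening": finger opening in m.
Only numpy, scipy, OpenCV 4.12 (cv2) and the standard library are available. Lean on these libraries where they do the work, as an engineer would, in place of code of your own. Each camera call takes 0.05 s, during which the arm holds its last target.

## Working session

There is one attempt and no reset: what is moved stays moved. The work goes in short steps, Python scripts to look and compute and a shell command to move; the robot and the scene stay as the last step left them, time stands still between calls to the robot, and variables do not carry over. Pictures are saved under pics/ and viewed, and the job is handed in when it is done.

```bash
ls; mkdir -p pics; python3 - <<'E'
from workcell import bot, imaging, workorder
import cv2
s=bot.sense()
print(s['time'],s['position'],s['eef_rot'],s['opening'],bot.grip_depth)
import numpy as np, pickle
for n in ['scene','top','wrist']:
    c=imaging.camera(n); pickle.dump(c,open(f'pics/{n}0.pkl','wb'))
    cv2.imwrite(f'pics/{n}0.png',c['frame'][:,:,::-1]); print(n,c['K'],c['D'],c['R'],c['t'])
E
```

```text
pics
0.0 [0.18433218 0.64887795 0.2304554 ] [[-9.61953101e-01  2.73214396e-01 -3.53241444e-04]
 [ 2.73214609e-01  9.61951796e-01 -1.58759163e-03]
 [-9.39516484e-05 -1.62369942e-03 -9.99998677e-01]] 0.08580225686805293 0.0187
scene [[545.95393274   0.         329.20717773]
 [  0.         545.95393274 246.05761202]
 [  0.           0.           1.        ]] [0.02912604 0.         0.         0.         0.        ] [[-0.80988349  0.58657386  0.00445302]
 [ 0.49760533  0.69102464 -0.52428415]
 [-0.31060853 -0.42239323 -0.85153174]] [ 0.45972716 -0.2470197   1.29835413]
top [[467.40224372   0.         321.86913656]
 [  0.         467.40224372 242.04855142]
 [  0.           0.           1.        ]] [0.02257899 0.         0.         0.         0.        ] [[-0.01353398 -0.99989334 -0.00548912]
 [-0.99837169  0.01381721 -0.05534477]
 [ 0.05541471  0.00473115 -0.99845222]] [0.03417507 0.59449444 1.02046567]
wrist [[339.19432485   0.         323.13589885]
 [  0.         339.19432485 231.67221071]
 [  0.           0.           1.        ]] [-0.02139381  0.          0.          0.          0.        ] [[ 2.72242509e-01  9.62228624e-01 -3.03427010e-04]
 [ 9.18659007e-01 -2.59821554e-01  2.97587616e-01]
 [ 2.86268485e-01 -8.12947450e-02 -9.54694464e-01]] [-0.67339759 -0.03970881  0.37760589]
```

View pics/top0.png

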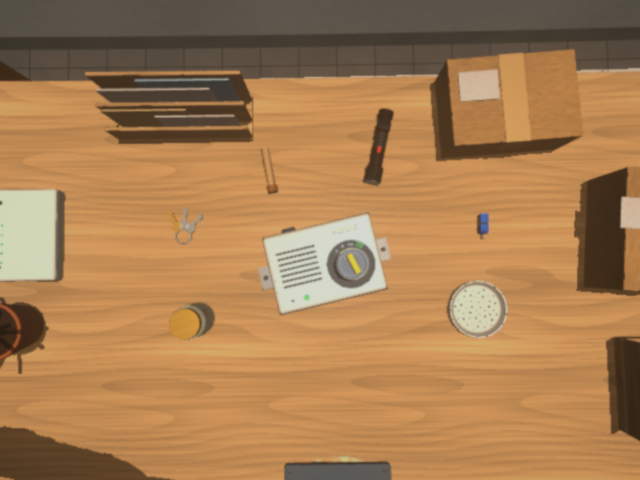

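View pics/scene0.png

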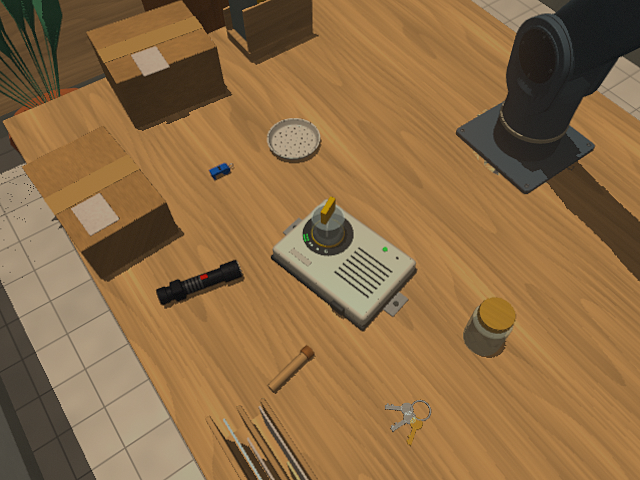

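View pics/wrist0.png

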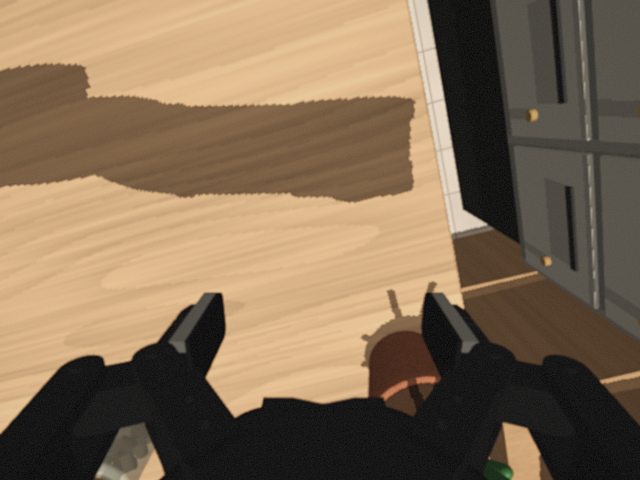

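```bash
cat > h.py <<'E'
import numpy as np, cv2, pickle
def ray(c,uv):
    p=cv2.undistortPoints(np.array(uv,float).reshape(-1,1,2),c['K'],c['D']).reshape(-1,2)
    d=np.c_[p,np.ones(len(p))]@c['R']; o=-c['R'].T@c['t']
    return o,d
def cast(c,uv,z):
    o,d=ray(c,uv); return o+d*((z-o[2])/d[:,2])[:,None]
def proj(c,X):
    return cv2.projectPoints(np.array(X,float).reshape(-1,3),cv2.Rodrigues(c['R'])[0],c['t'],c['K'],c['D'])[0].reshape(-1,2)
def cloud(c):
    v,u=np.mgrid[0:480,0:640]; p=cv2.undistortPoints(np.stack([u,v],-1).reshape(-1,1,2).astype(float),c['K'],c['D']).reshape(480,640,2)
    P=np.dstack([p,np.ones((480,640))])*c['depth'][...,None]
    return (P-c['t'])@c['R']
def yaw(a): return np.degrees(np.arctan2(a[1],a[0]))
E
python3 - <<'E'
from h import *
for n in ['top','scene']:
    c=pickle.load(open(f'pics/{n}0.pkl','rb')); f=c['frame']; hsv=cv2.cvtColor(f,cv2.COLOR_RGB2HSV)
    W=cloud(c)
    # yellow fin
    x0,x1,y0,y1=(325,380,235,295) if n=='top' else (305,350,190,225)
    m=cv2.inRange(hsv,(22,150,120),(34,255,255)); k=np.zeros_like(m);k[y0:y1,x0:x1]=m[y0:y1,x0:x1]
    cs,_=cv2.findContours(k,cv2.RETR_EXTERNAL,cv2.CHAIN_APPROX_NONE); ct=max(cs,key=cv2.contourArea)
    print(n,'fin',cv2.boundingRect(ct),cv2.contourArea(ct),cv2.minAreaRect(ct))
    vv,uu=np.nonzero(k); Z=W[vv,uu]; print(np.percentile(Z[:,2],[2,25,50,75,98]),Z.mean(0))
    for z in (.131,.145):
        B=cast(c,cv2.boxPoints(cv2.minAreaRect(ct)),z); print(z,B.mean(0),[ (np.linalg.norm(B[i]-B[i-1])*1000,yaw(B[i]-B[i-1])) for i in range(4)])
    # white-ish: console, dish
    m=((hsv[...,1]<70)&(hsv[...,2]>150)).astype('u1')*255
    cs,_=cv2.findContours(m,cv2.RETR_EXTERNAL,cv2.CHAIN_APPROX_NONE)
    for q in cs:
        if cv2.contourArea(q)>800: print('white',cv2.boundingRect(q),cv2.contourArea(q),cv2.minAreaRect(q))
c=pickle.load(open('pics/top0.pkl','rb'));f=c['frame']
cv2.imwrite('pics/topz.png',cv2.resize(f[200:350,250:450,::-1],(800,600),interpolation=cv2.INTER_CUBIC))
c=pickle.load(open('pics/scene0.pkl','rb'));f=c['frame']
cv2.imwrite('pics/scz.png',cv2.resize(f[180:330,260:460,::-1],(800,600),interpolation=cv2.INTER_CUBIC))
E
```

```text
top fin (347, 254, 13, 19) 81.0 ((353.4000549316406, 263.3000183105469), (19.677398681640625, 4.919349193572998), 63.43495178222656)
[0.14222441 0.14493914 0.14603697 0.14744786 0.14960625] [ 0.5457682  -0.03488231  0.14611869]
0.131 [ 0.54584488 -0.03596174  0.131     ] [(np.float64(38.612295058697), np.float64(25.64138057124081)), (np.float64(9.69883586485104), np.float64(-64.24099805562734)), (np.float64(38.61966040726802), np.float64(-154.39194085592936)), (np.float64(9.676363587448709), np.float64(115.715701941833))]
0.145 [ 0.54571712 -0.03509389  0.145     ] [(np.float64(38.025339313420425), np.float64(25.64138057124078)), (np.float64(9.551401286701354), np.float64(-64.2409980556277)), (np.float64(38.03259269937287), np.float64(-154.3919408559293)), (np.float64(9.529270616352223), np.float64(115.71570194183333))]
white (450, 281, 52, 57) 2120.0 ((476.00006103515625, 307.9999694824219), (52.32590103149414, 53.740108489990234), 45.0)
white (259, 214, 131, 99) 8657.0 ((323.9956970214844, 262.8990478515625), (77.62450408935547, 130.51065063476562), 76.23921203613281)
white (0, 190
[... 2768 characters left out ...]
00006103515625, 245.20004272460938), (30.857736587524414, 43.826927185058594), 63.43495178222656)
white (274, 199, 141, 120) 6266.0 ((343.62408447265625, 254.8423614501953), (120.35163879394531, 78.05553436279297), 38.21102523803711)
white (7, 198, 51, 42) 1098.0 ((31.799999237060547, 217.60000610351562), (28.621667861938477, 42.03807067871094), 63.43495178222656)
white (71, 194, 48, 41) 978.0 ((94.53691101074219, 213.12416076660156), (35.39081954956055, 32.851200103759766), 55.00798034667969)
white (0, 165, 41, 48) 1078.5 ((14.800012588500977, 187.6000213623047), (37.565940856933594, 38.460365295410156), 63.43495178222656)
white (272, 124, 44, 34) 1112.5 ((293.5, 140.5), (33.0, 43.0), 90.0)
```

View pics/topz.png

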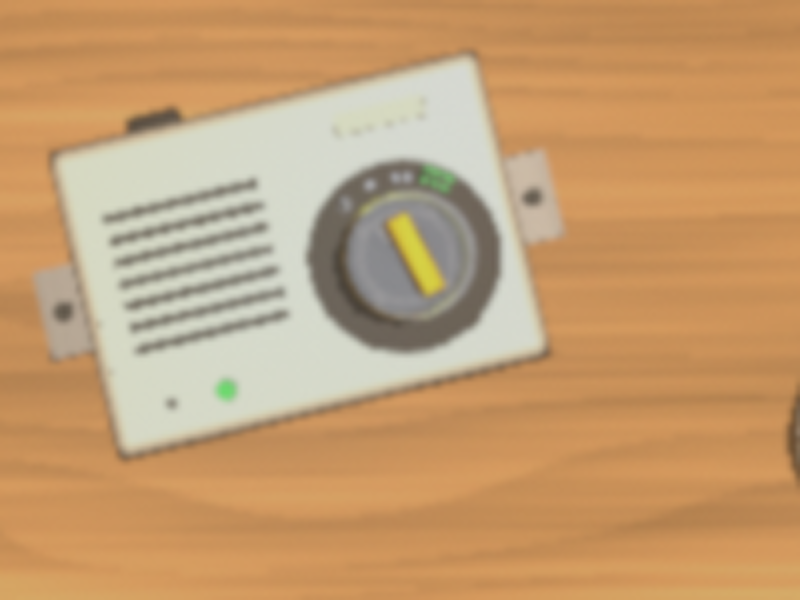

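View pics/scz.png

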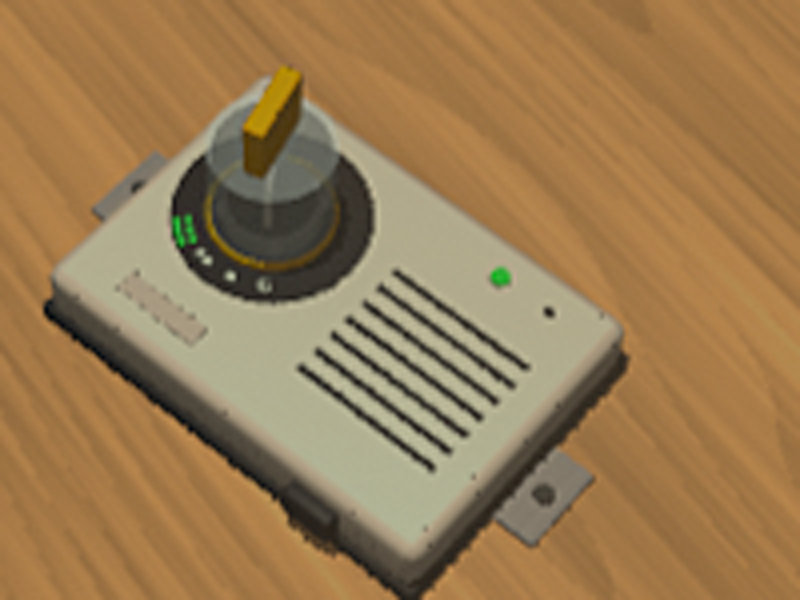

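```bash
python3 - <<'E'
from h import *
c=pickle.load(open('pics/top0.pkl','rb')); f=c['frame']; hsv=cv2.cvtColor(f,cv2.COLOR_RGB2HSV)
W=cloud(c)
# console top via height
m=((W[...,2]>.038)&(c['depth']>0)).astype('u1')*255; k=np.zeros_like(m);k[205:320,258:392]=m[205:320,258:392]
k=cv2.morphologyEx(k,cv2.MORPH_OPEN,np.ones((3,3)))
cs,_=cv2.findContours(k,cv2.RETR_EXTERNAL,cv2.CHAIN_APPROX_NONE); ct=max(cs,key=cv2.contourArea)
r=cv2.minAreaRect(ct);B=cast(c,cv2.boxPoints(r),.045);print('console',r,B.mean(0),[(np.linalg.norm(B[i]-B[i-1])*1000,yaw(B[i]-B[i-1])) for i in range(4)])
# dark plate
m=cv2.inRange(hsv,(0,0,0),(180,255,110)); k=np.zeros_like(m);k[235:292,322:380]=m[235:292,322:380]
cs,_=cv2.findContours(k,cv2.RETR_EXTERNAL,cv2.CHAIN_APPROX_NONE); ct=max(cs,key=cv2.contourArea)
P=cast(c,ct.reshape(-1,2),.045)[:,:2].astype('f4'); print('plate',cv2.minEnclosingCircle(P),cv2.fitEllipse(P),cv2.boundingRect(ct))
# dish rim by height
m=((W[...,2]>.011)&(W[...,2]<.03)).astype('u1')*255; k=np.zeros_like(m);k[270:345,440:515]=m[270:345,440:515]
cs,_=cv2.findContours(k,cv2.RETR_EXTERNAL,cv2.CHAIN_APPROX_NONE); ct=max(cs,key=cv2.contourArea)
P=cast(c,ct.reshape(-1,2),.018)[:,:2].astype('f4'); print('dish depth',cv2.minEnclosingCircle(P),cv2.fitEllipse(P))
m=((hsv[...,1]<90)&(hsv[...,2]>110)).astype('u1')*255;k=np.zeros_like(m);k[270:345,440:515]=m[270:345,440:515]
cs,_=cv2.findContours(k,cv2.RETR_EXTERNAL,cv2.CHAIN_APPROX_NONE); ct=max(cs,key=cv2.contourArea)
P=cast(c,ct.reshape(-1,2),.018)[:,:2].astype('f4'); print('dish col',cv2.minEnclosingCircle(P),cv2.fitEllipse(P))
for n,uv in dict(whistle=(484,223),torch=(378,147),peg=(269,172),jar=(186,323),keys=(184,236)).items(): print(n,cast(c,[uv],.01))
c=pickle.load(open('pics/scene0.pkl','rb')); f=c['frame']; hsv=cv2.cvtColor(f,cv2.COLOR_RGB2HSV);W=cloud(c)
m=((W[...,2]>.011)&(W[...,2]<.03)).astype('u1')*255; k=np.zeros_like(m);k[110:170,260:330]=m[110:170,260:330]
cs,_=cv2.findContours(k,cv2.RETR_EXTERNAL,cv2.CHAIN_APPROX_NONE); ct=max(cs,key=cv2.contourArea)
P=cast(c,ct.reshape(-1,2),.018)[:,:2].astype('f4'); print('dish scene',cv2.minEnclosingCircle(P),cv2.fitEllipse(P))
E
```

```text
console ((323.8350524902344, 263.4972229003906), (78.43441772460938, 111.0298080444336), 76.34957885742188) [0.54748305 0.0222766  0.045     ] [(np.float64(168.38505296368172), np.float64(13.264297519565131)), (np.float64(239.97906981659457), np.float64(-77.10382496341687)), (np.float64(168.7053303609779), np.float64(-167.51285251149736)), (np.float64(237.69307003978628), np.float64(102.81917081879791))]
plate ((0.5446218848228455, -0.03516937047243118), 0.048633892089128494) ((0.5449860095977783, -0.03677232936024666), (0.08570750802755356, 0.09003279358148575), 10.581571578979492) (328, 247, 46, 40)
dish depth ((0.4435422122478485, -0.31426870822906494), 0.06219785287976265) ((0.44349661469459534, -0.3142244815826416), (0.12168531119823456, 0.12254393100738525), 79.19087219238281)
dish col ((0.44413071870803833, -0.31325724720954895), 0.06327131390571594) ((0.4439733326435089, -0.31325945258140564), (0.122024767100811, 0.124565988779068), 169.2970733642578)
whistle [[ 0.63276338 -0.33561459  0.01      ]]
torch [[ 0.80805255 -0.10333663  0.01      ]]
peg [[0.75482837 0.14293112 0.01      ]]
jar [[0.42031353 0.32865398 0.01      ]]
keys [[0.61306145 0.33380211 0.01      ]]
dish scene ((0.44188421964645386, -0.3151237368583679), 0.063938207924366) ((0.4422968626022339, -0.3154434561729431), (0.1220235750079155, 0.12536394596099854), 148.20738220214844)
```

```bash
cat >> h.py <<'E'
from scipy.spatial.transform import Rotation as Ro
def Rdown(yyaw):
    a=np.radians(yyaw); y=np.array([np.cos(a),np.sin(a),0]); z=np.array([0,0,-1.]); return np.c_[np.cross(y,z),y,z]
def plan(s,p,yyaw):
    R=np.array(s['eef_rot']); d=R.T@(np.array(p)-s['position'])*1000
    rv=(Ro.from_matrix(R).inv()*Ro.from_matrix(Rdown(yyaw))).as_rotvec(degrees=True)
    print('shift',d.round(1),'rv',rv.round(2))
def show(s):
    R=np.array(s['eef_rot']); print(round(s['time'],2),np.round(s['position'],4),'yyaw',round(yaw(R[:,1]),2),'z',R[:,2].round(4),'open',round(s['opening'],4),'F',np.round(s['ft_force'],2),'T',np.round(s['wrist_torque'],2),'q',np.round(s['qpos'],1))
E
python3 - <<'E'
from h import *
from workcell import bot
s=bot.sense(); show(s); plan(s,[.5455,-.036,.22],-63.5); plan(s,[.5455,-.036,.22],116.5)
E
```

```text
0.15 [0.1843 0.649  0.2306] yyaw 74.14 z [-3.0e-04 -1.2e-03 -1.0e+00] open 0.0852 F [-0.57  0.5   0.44] T [-0.03 -0.03 -0.02] q [-78.9  33.    1.4  82.4  -0.9  64.7  -3.2]
shift [-534.6 -560.2   11.4] rv [-3.0000e-02  9.0000e-02  1.3764e+02]
shift [-534.6 -560.2   11.4] rv [-7.000e-02 -2.000e-02 -4.236e+01]
```

```bash
python3 -m jog '[[-45,-47,0,0,0,8,-1],[-90,-94,0,0,0,16,-1],[-130,-140,0,0,0,24,-1],[-170,-180,0,0,0,32,-1],[-210,-220,0,0,0,40,-1],[-245,-255,0,0,0,48,-1],[-280,-290,0,0,0,56,-1],[-310,-325,0,0,0,64,-1],[-345,-360,5,0,0,72,-1],[-380,-400,5,0,0,80,-1],[-415,-435,5,0,0,88,-1],[-445,-465,5,0,0,96,-1]]'
python3 - <<'E'
from h import *
from workcell import bot
s=bot.sense(); show(s); plan(s,[.5455,-.036,.22],-63.5)
E
```

```text
time: 1.35
position: [0.465, 0.1171, 0.2267]
eef_rot: [[0.377, 0.926, 0.0], [0.926, -0.377, 0.0], [0.0, 0.0, -1.0]]
ft_force: [0.7, 1.0, -0.5]
opening: 0.0855
1.35 [0.465  0.1171 0.2267] yyaw -22.16 z [ 2.e-04  4.e-04 -1.e+00] open 0.0855 F [ 0.7   0.98 -0.47] T [ 0.03 -0.03 -0.02] q [-43.5  19.1  32.3 112.1 -12.8  52.3 -27. ]
shift [-111.4  132.3    6.7] rv [-1.000e-02 -3.000e-02  4.134e+01]
```

```bash
python3 -m jog '[[-20,23,0,0,0,8,-1],[-40,46,0,0,0,16,-1],[-60,70,3,0,0,24,-1],[-80,94,5,0,0,32,-1],[-100,118,7,0,0,39,-1],[-111.4,132.3,7,0,0,41.3,-1],[-111.4,132.3,7,0,0,41.3,-1],[-111.4,132.3,7,0,0,41.3,-1]]'
python3 - <<'E'
from h import *
from workcell import bot,imaging
s=bot.sense(); show(s)
c=imaging.camera('wrist'); pickle.dump(c,open('pics/wrist1.pkl','wb')); cv2.imwrite('pics/wrist1.png',c['frame'][:,:,::-1])
E
```

```text
time: 2.15
position: [0.5456, -0.0335, 0.2192]
eef_rot: [[0.892, 0.452, -0.001], [0.452, -0.892, 0.0], [-0.001, -0.001, -1.0]]
ft_force: [0.1, 0.2, -0.2]
opening: 0.0856
2.15 [ 0.5456 -0.0335  0.2192] yyaw -63.13 z [-9.e-04  2.e-04 -1.e+00] open 0.0856 F [ 0.08  0.24 -0.2 ] T [0.01 0.01 0.03] q [-29.   28.   42.3 103.8 -22.2  56.8 -40.7]
```

View pics/wrist1.png

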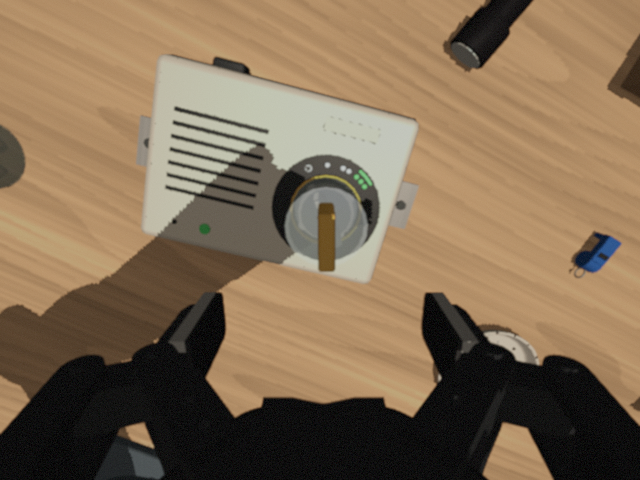

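```bash
python3 - <<'E'
from h import *
from workcell import bot
s=bot.sense()
c=pickle.load(open('pics/wrist1.pkl','rb')); hsv=cv2.cvtColor(c['frame'],cv2.COLOR_RGB2HSV);W=cloud(c)
m=cv2.inRange(hsv,(12,130,60),(34,255,255)); k=np.zeros_like(m); k[200:275,312:342]=m[200:275,312:342]
vv,uu=np.nonzero(k); print(uu.min(),uu.max(),vv.min(),vv.max())
Z=W[vv,uu]; print(np.percentile(Z[:,2],[2,10,50,90,98]))
t=(W[...,2]>.139)&(k>0); P=W[t][:,:2].astype('f4'); r=cv2.minAreaRect(P); print(len(P),r, P.mean(0))
v,sg,_=np.linalg.svd(P-P.mean(0)); 
_,_,vt=np.linalg.svd(P-P.mean(0)); print('axis',yaw(vt[0]))
# color rect cast on top plane
uv=np.argwhere(t)[:,::-1]; r=cv2.minAreaRect(uv.astype('f4')); B=cast(c,cv2.boxPoints(r),.145); print(r,B,[(np.linalg.norm(B[i]-B[i-1])*1000,yaw(B[i]-B[i-1])) for i in range(4)],B.mean(0))
plan(s,[.5455,-.036,.113],-63.5)
E
```

```text
319 334 204 270
[0.11848886 0.1361481  0.14368271 0.14466756 0.14526426]
868 ((0.5720953941345215, -0.02421606332063675), (0.09636867046356201, 0.009994215331971645), 26.780685424804688) [ 0.5491897  -0.03559301]
axis -152.58778
((326.4999694824219, 240.0), (14.999998092651367, 59.99999237060547), 0.0) [[ 0.52785987 -0.04097424  0.145     ]
 [ 0.56590736 -0.02182458  0.145     ]
 [ 0.5703505  -0.03056254  0.145     ]
 [ 0.53256124 -0.05021364  0.145     ]] [(np.float64(10.36674157996583), np.float64(116.96875520904773)), (np.float64(42.5948448672903), np.float64(26.716547896860543)), (np.float64(9.802733173921517), np.float64(-63.047232874851595)), (np.float64(42.59336097143294), np.float64(-152.52475957902934))] [ 0.54916974 -0.03589375  0.145     ]
shift [ -1.3   2.9 106.3] rv [-0.05  0.03  0.43]
```

```bash
python3 -m jog '[[0,1.5,30,0,0,0,-1],[0,3,65,0,0,0,-1],[0,3,95,0,0,0,-1],[0,3,105,0,0,0,-1],[0,3,105,0,0,0,-1],[0,3,105,0,0,0,0],[0,3,105,0,0,0,0.5],[0,3,105,0,0,0,1],[0,3,105,0,0,0,1],[0,3,105,0,0,0,1],[0,3,105,0,0,0,1],[0,3,105,0,0,0,1]]' 50
python3 - <<'E'
from h import *
from workcell import bot
s=bot.sense(); show(s)
E
```

```text
time: 3.4
position: [0.5473, -0.0362, 0.1148]
eef_rot: [[0.892, 0.452, 0.0], [0.452, -0.892, 0.0], [0.0, -0.0, -1.0]]
ft_force: [-1.6, 2.1, 5.7]
opening: 0.0111
3.4 [ 0.5473 -0.0362  0.1148] yyaw -63.15 z [ 0.e+00  5.e-04 -1.e+00] open 0.0111 F [-1.56  2.08  5.72] T [0.38 0.31 0.02] q [-24.1  35.   36.2 110.6 -29.3  43.8 -34.3]
```

```bash
python3 -m jog '[[0,0,-2,0,0,0,1],[0,0,-4,0,0,0,1],[0,0,-6,0,0,0,1],[0,0,-9,0,0,0,1],[0,0,-13,0,0,0,1],[0,0,-20,0,0,0,1],[0,0,-32,0,0,0,1],[0,0,-48,0,0,0,1],[0,0,-65,0,0,0,1],[0,0,-80,0,0,0,1],[0,0,-85,0,0,0,1],[0,0,-85,0,0,0,1]]'
python3 - <<'E'
from h import *
from workcell import bot,imaging
s=bot.sense(); show(s)
for n in ['scene','top']:
    c=imaging.camera(n); pickle.dump(c,open(f'pics/{n}2.pkl','wb')); cv2.imwrite(f'pics/{n}2.png',c['frame'][:,:,::-1])
E
```

```text
time: 4.6
position: [0.5477, -0.0366, 0.2007]
eef_rot: [[0.892, 0.452, 0.002], [0.452, -0.892, 0.0], [0.002, 0.001, -1.0]]
ft_force: [-0.2, 0.3, -1.3]
opening: 0.0116
4.6 [ 0.5477 -0.0366  0.2007] yyaw -63.16 z [ 1.9e-03  1.0e-04 -1.0e+00] open 0.0116 F [-0.21  0.31 -1.26] T [0.03 0.   0.02] q [-28.   29.3  41.5 105.1 -23.5  54.4 -39.3]
```

View pics/scene2.png

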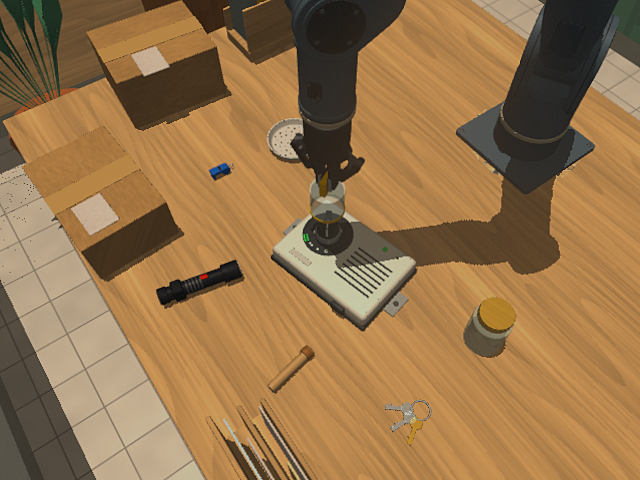

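```bash
python3 - <<'E'
from h import *
from workcell import bot
plan(bot.sense(),[.4435,-.3142,.2],-63.16)
E
python3 -m jog '[[-10,10,0,0,0,0,1],[-30,28,0,0,0,0,1],[-55,51,0,0,0,0,1],[-80,75,0,0,0,0,1],[-105,98,0,0,0,0,1],[-130,122,0,0,0,0,1],[-155,145,0,0,0,0,1],[-180,168,0,0,0,0,1],[-200,187,0,0,0,0,1],[-213,197,0,0,0,0,1],[-218.5,200.5,0,0,0,0,1],[-218.5,200.5,0,0,0,0,1]]'
python3 - <<'E'
from h import *
from workcell import bot,imaging
s=bot.sense(); show(s);plan(s,[.4435,-.3142,.085],-63.16)
E
```

```text
shift [-217.9  201.2   -0.6] rv [-0.01  0.01  0.01]
time: 5.9
position: [0.4416, -0.3149, 0.1993]
eef_rot: [[0.893, 0.449, -0.001], [0.449, -0.893, 0.0], [-0.001, -0.0, -1.0]]
ft_force: [0.8, -0.5, -0.0]
opening: 0.0114
5.9 [ 0.4416 -0.3149  0.1993] yyaw -63.29 z [-9.e-04  1.e-04 -1.e+00] open 0.0114 F [ 0.81 -0.47 -0.05] T [-0.05 -0.01  0.03] q [  4.3  28.5  40.  106.  -22.4  53.7  -8.9]
shift [  2.1   0.3 114.3] rv [-0.03  0.04 -0.13]
```

```bash
python3 -m jog '[[1,0,15,0,0,0,1],[2,0,35,0,0,0,1],[2,0,60,0,0,0,1],[2,0,85,0,0,0,1],[2,0,102,0,0,0,1],[2,0,112,0,0,0,1],[2,0,115,0,0,0,1],[2,0,115,0,0,0,1]]'
python3 - <<'E'
from h import *
from workcell import bot,imaging
s=bot.sense(); show(s)
for n in ['scene','top','wrist']:
    c=imaging.camera(n); pickle.dump(c,open(f'pics/{n}3.pkl','wb')); cv2.imwrite(f'pics/{n}3.png',c['frame'][:,:,::-1])
    if n=='scene': cv2.imwrite(f'pics/{n}3z.png',cv2.resize(c['frame'][70:190,220:380,::-1],(800,600),interpolation=cv2.INTER_CUBIC))
E
```

```text
time: 6.7
position: [0.4449, -0.3128, 0.0847]
eef_rot: [[0.892, 0.452, -0.0], [0.452, -0.892, 0.0], [0.0, -0.0, -1.0]]
ft_force: [0.3, 0.5, 0.1]
opening: 0.0113
6.7 [ 0.4449 -0.3128  0.0847] yyaw -63.13 z [-1.e-04  1.e-04 -1.e+00] open 0.0113 F [0.26 0.54 0.09] T [ 0.  0. -0.] q [  9.4  36.6  32.6 112.8 -30.4  39.3  -2.1]
```

View pics/scene3z.png

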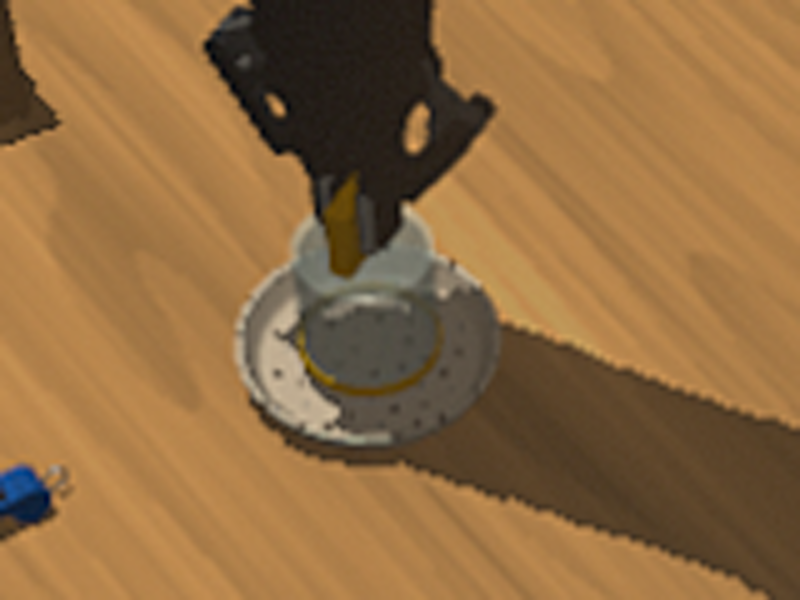

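View pics/wrist3.png

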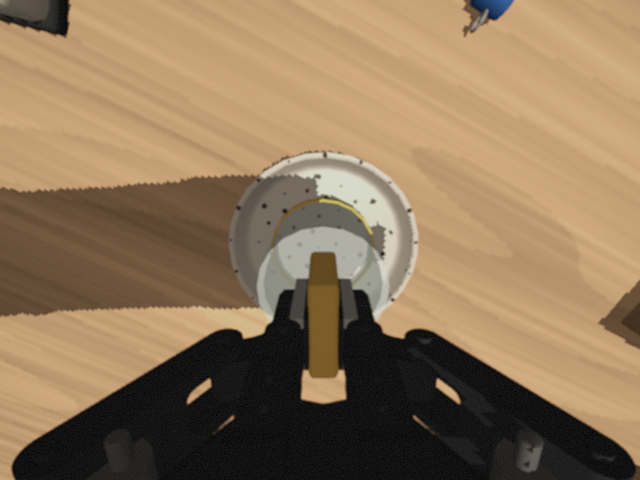

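```bash
python3 -m jog '[[0,0,3,0,0,0,1],[0,0,6,0,0,0,1],[0,0,8,0,0,0,1],[0,0,8,0,0,0,1]]'; python3 -m jog '[[0,0,1,0,0,0,1],[0,0,2,0,0,0,1],[0,0,2,0,0,0,1]]'
```

```text
time: 7.25
position: [0.4444, -0.3129, 0.0763]
eef_rot: [[0.892, 0.451, -0.0], [0.451, -0.892, 0.0], [-0.0, -0.0, -1.0]]
ft_force: [0.4, -0.0, -0.3]
opening: 0.0113
time: 7.55
position: [0.4446, -0.3131, 0.0748]
eef_rot: [[0.892, 0.451, 0.0], [0.451, -0.892, 0.0], [0.0, 0.0, -1.0]]
ft_force: [-1.1, 0.5, 3.2]
opening: 0.0111
```

```bash
python3 -m jog '[[0,0,0.5,0,0,0,1],[0,0,0.5,0,0,0,0.6],[0,0,0.5,0,0,0,0.3],[0,0,0.5,0,0,0,0],[0,0,0.5,0,0,0,-0.5],[0,0,0.5,0,0,0,-1],[0,0,0.5,0,0,0,-1],[0,0,0.5,0,0,0,-1]]'; python3 -m jog '[[0,0,-10,0,0,0,-1],[0,0,-30,0,0,0,-1],[0,0,-60,0,0,0,-1],[0,0,-90,0,0,0,-1],[0,0,-110,0,0,0,-1],[0,0,-120,0,0,0,-1]]'
python3 - <<'E'
from h import *
from workcell import bot,imaging
s=bot.sense(); show(s)
for n in ['scene','wrist','top']:
    c=imaging.camera(n); pickle.dump(c,open(f'pics/{n}4.pkl','wb')); cv2.imwrite(f'pics/{n}4.png',c['frame'][:,:,::-1])
    if n=='scene': cv2.imwrite(f'pics/{n}4z.png',cv2.resize(c['frame'][70:190,220:380,::-1],(800,600),interpolation=cv2.INTER_CUBIC))
    if n=='top': cv2.imwrite(f'pics/{n}4z.png',cv2.resize(c['frame'][200:350,250:450,::-1],(800,600),interpolation=cv2.INTER_CUBIC))
E
```

```text
time: 8.35
position: [0.4446, -0.3131, 0.0741]
eef_rot: [[0.892, 0.451, -0.0], [0.451, -0.892, -0.0], [-0.0, 0.0, -1.0]]
ft_force: [-0.1, -0.6, -0.8]
opening: 0.0857
time: 8.95
position: [0.445, -0.3137, 0.1965]
eef_rot: [[0.892, 0.451, 0.002], [0.451, -0.892, -0.001], [0.002, 0.002, -1.0]]
ft_force: [-0.9, 0.3, -1.0]
opening: 0.0855
8.95 [ 0.445  -0.3137  0.1965] yyaw -63.17 z [ 0.0024 -0.0014 -1.    ] open 0.0855 F [-0.87  0.34 -1.02] T [ 0.01  0.01 -0.05] q [  4.   28.8  40.  106.1 -22.8  53.2  -8.7]
```

View pics/scene4z.png

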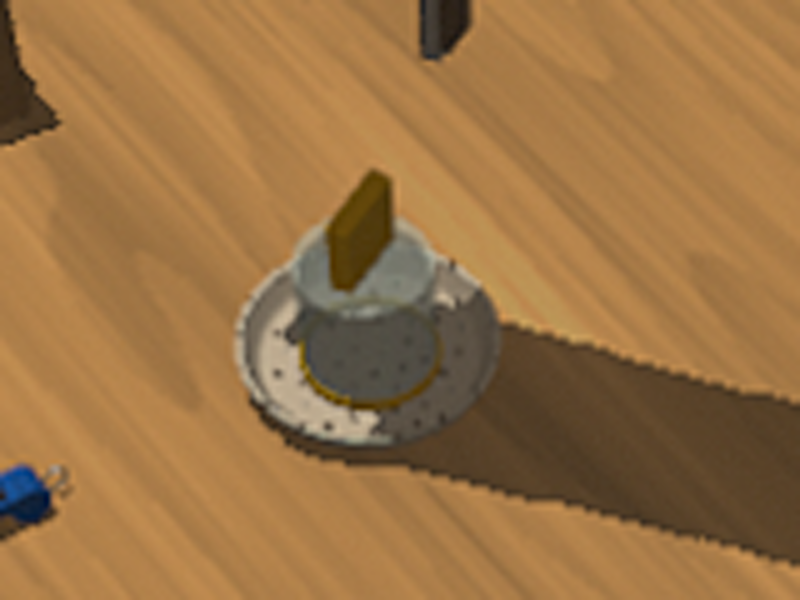

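View pics/top4z.png

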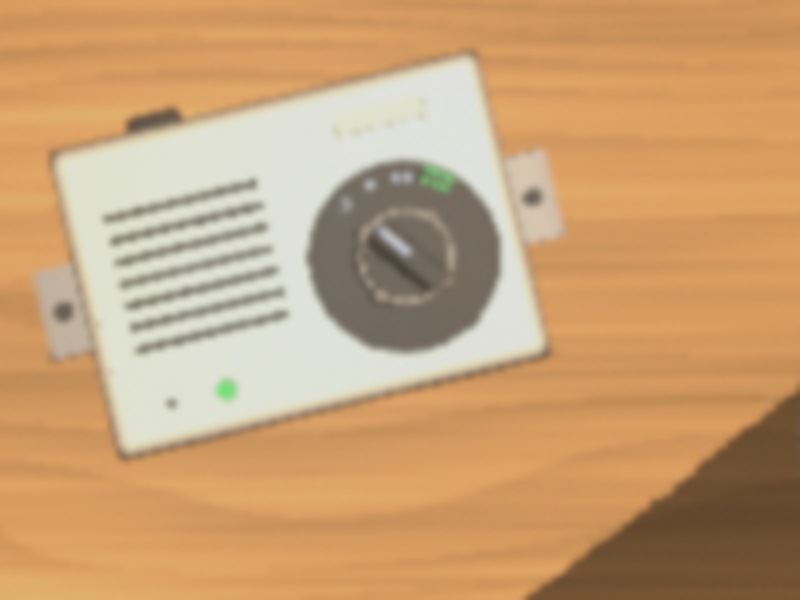

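View pics/wrist4.png

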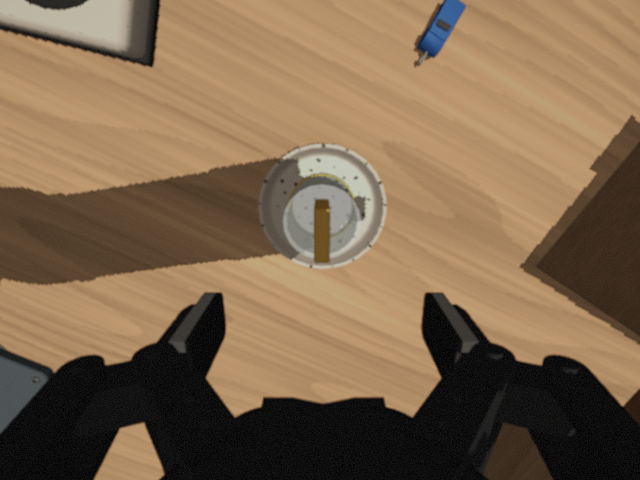

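```bash
python3 - <<'E'
from h import *
from workcell import bot
c=pickle.load(open('pics/top4.pkl','rb')); hsv=cv2.cvtColor(c['frame'],cv2.COLOR_RGB2HSV)
m=(hsv[...,2]<150).astype('u1')*255; k=np.zeros_like(m);k[235:292,322:380]=m[235:292,322:380]
cs,_=cv2.findContours(k,cv2.RETR_EXTERNAL,cv2.CHAIN_APPROX_NONE); ct=cv2.convexHull(max(cs,key=cv2.contourArea))
P=cast(c,ct.reshape(-1,2),.045)[:,:2].astype('f4'); print('plate',cv2.minEnclosingCircle(P),cv2.fitEllipse(P))
(px,py),r=cv2.minEnclosingCircle(P)
a=np.radians([(250+345/4,200+203/4),(250+437/4,200+178/4)])
for uv in [(250+345/4-.4,200+203/4-.4),(250+370/4-.4,200+185/4-.4),(250+402/4-.4,200+177/4-.4),(250+437/4-.4,200+178/4-.4)]:
    X=cast(c,[uv],.045)[0]; print(X,yaw(X[:2]-[px,py]))
plan(bot.sense(),[.546,-.036,.2],-41)
E
```

```text
plate ((0.5459133982658386, -0.03551734983921051), 0.051195669919252396) ((0.5457518100738525, -0.03540980815887451), (0.10032380372285843, 0.10193584859371185), 166.2369842529297)
[ 0.57499371 -0.00398607  0.045     ] 47.315625447275465
[ 0.58451586 -0.01760582  0.045     ] 24.891288923127576
[ 0.58859522 -0.03491857  0.045     ] 0.8037428918274555
[ 0.58779529 -0.05376294  0.045     ] -23.540052921650265
shift [ 215.5 -201.3   -5.7] rv [  0.03  -0.03 -22.14]
```

```bash
python3 -m jog '[[15,-14,0,0,0,0,-1],[50,-47,0,0,0,-3,-1],[85,-79,0,0,0,-7,-1],[120,-112,0,0,0,-11,-1],[155,-145,0,0,0,-15,-1],[185,-173,0,0,0,-18,-1],[205,-192,-4,0,0,-21,-1],[215,-201,-5,0,0,-21,-1],[215,-201,-5,0,0,-21,-1],[215,-201,-5,0,0,-21,-1]]'
python3 - <<'E'
from h import *
from workcell import bot,imaging
s=bot.sense(); show(s)
for n in ['wrist']:
    c=imaging.camera(n); pickle.dump(c,open(f'pics/{n}5.pkl','wb')); cv2.imwrite(f'pics/{n}5.png',c['frame'][:,:,::-1])
    u,v=map(int,proj(c,[.546,-.0355,.08])[0]); print(u,v)
    cv2.imwrite(f'pics/{n}5z.png',cv2.resize(c['frame'][v-75:v+75,u-100:u+100,::-1],(800,600),interpolation=cv2.INTER_CUBIC))
E
```

```text
time: 10.1
position: [0.5449, -0.0383, 0.1986]
eef_rot: [[0.673, 0.74, -0.001], [0.74, -0.673, -0.001], [-0.002, -0.0, -1.0]]
ft_force: [0.3, 0.0, 0.2]
opening: 0.0855
10.1 [ 0.5449 -0.0383  0.1986] yyaw -42.31 z [-0.0011 -0.001  -1.    ] open 0.0855 F [0.31 0.01 0.18] T [-0.01  0.04  0.04] q [-24.3  27.8  35.3 105.4 -19.6  53.1 -22.5]
320 221
```

View pics/wrist5z.png

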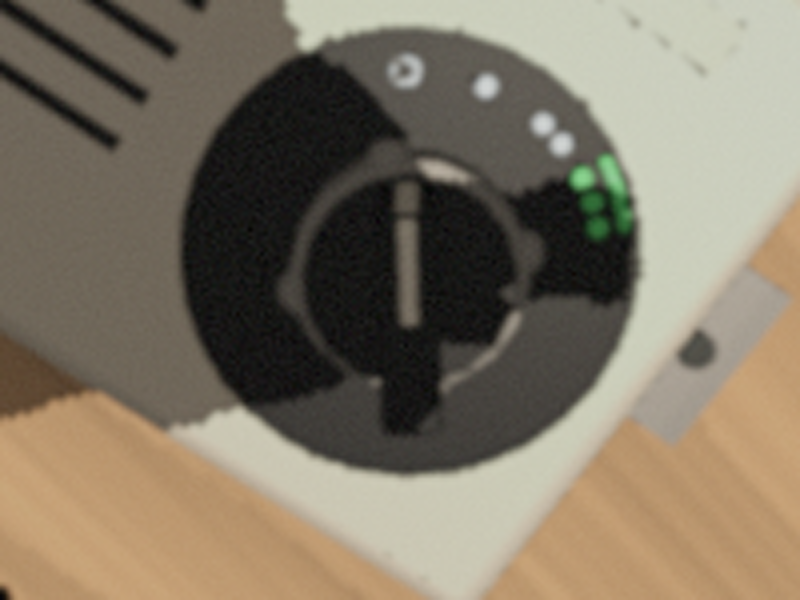

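```bash
python3 - <<'E'
from h import *
from workcell import bot
s=bot.sense()
c=pickle.load(open('pics/wrist5.pkl','rb'))
f=lambda x,y:((x+.5)/4-.5+220,(y+.5)/4-.5+146)
P=cast(c,[f(405,215),f(408,325),f(382,432),f(437,432)],.097); print(P)
print('stripe yaw',yaw(P[0]-P[1]),np.linalg.norm(P[0]-P[1]),'near end width',np.linalg.norm(P[2]-P[3]), 'len',np.linalg.norm((P[2]+P[3])/2-P[0]),'mid',((P[2]+P[3])/2+P[0])/2, yaw(P[0]-(P[2]+P[3])/2))
hsv=cv2.cvtColor(c['frame'],cv2.COLOR_RGB2HSV)
# plate ellipse using hand points of its rim (zoom)
Q=cast(c,[f(182,250),f(636,250),f(410,28),f(410,473),f(250,95),f(575,95),f(560,415),f(245,402)],.045)[:,:2].astype('f4'); print(cv2.fitEllipse(Q))
r=cast(c,[f(405,70),f(590,195)],.045); ce=np.array(cv2.fitEllipse(Q)[0]); print(yaw(r[0,:2]-ce),yaw(r[1,:2]-ce))
plan(s,[.546,-.0358,.0683],-42.3)
E
```

```text
[[ 0.56094716 -0.02011956  0.097     ]
 [ 0.54726785 -0.03595509  0.097     ]
 [ 0.52917992 -0.04842066  0.097     ]
 [ 0.53698404 -0.05550098  0.097     ]]
stripe yaw 49.178345827549634 0.020925753981328076 near end width 0.010537322580524582 len 0.042312330162643304 mid [ 0.54701457 -0.03604019  0.097     ] 48.80992246822929
((0.5469881892204285, -0.03643914684653282), (0.1009867936372757, 0.10228223353624344), 109.95684814453125)
49.10541838598827 -21.59013037514571
shift [  3.1  -1.1 130.5] rv [-0.    0.08 -0.05]
```

```bash
python3 -m jog '[[1.5,0,25,0,0,-1.3,-1],[2.8,0,60,0,0,-1.3,-1],[2.8,0,95,0,0,-1.3,-1],[2.8,0,118,0,0,-1.3,-1],[2.8,0,127,0,0,-1.3,-1],[2.8,0,128.5,0,0,-1.3,-1],[2.8,0,128.5,0,0,-1.3,-1]]' 60
python3 - <<'E'
from h import *
from workcell import bot,imaging
s=bot.sense(); show(s)
c=imaging.camera('scene'); cv2.imwrite('pics/scene6z.png',cv2.resize(c['frame'][150:270,250:410,::-1],(800,600),interpolation=cv2.INTER_CUBIC))
E
```

```text
time: 10.85
position: [0.5479, -0.0356, 0.0714]
eef_rot: [[0.655, 0.755, 0.001], [0.755, -0.655, -0.0], [0.0, 0.001, -1.0]]
ft_force: [-0.6, 0.9, 0.2]
opening: 0.0855
10.85 [ 0.5479 -0.0356  0.0714] yyaw -40.95 z [ 9.e-04 -4.e-04 -1.e+00] open 0.0855 F [-0.57  0.91  0.22] T [0.02 0.01 0.02] q [-18.8  36.9  27.4 112.6 -27.4  36.9 -14.7]
```

View pics/scene6z.png

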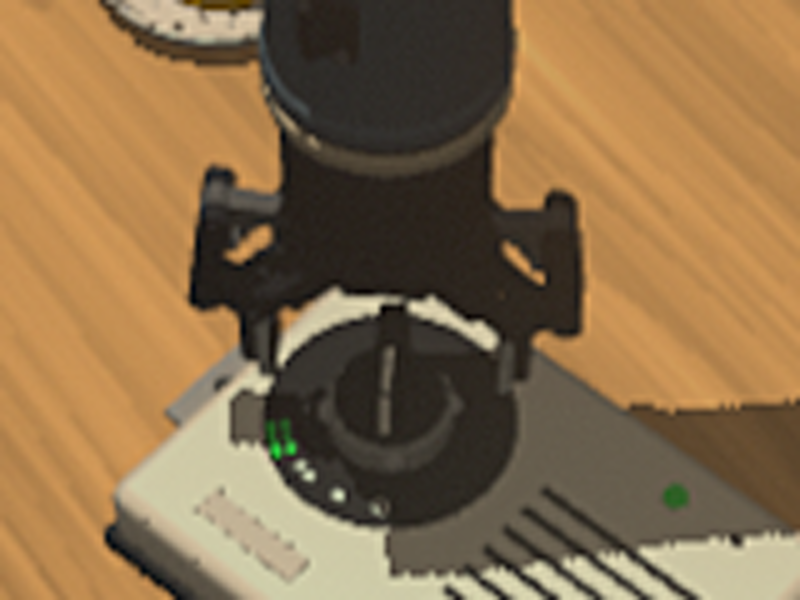

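Fingers straddle the wing evenly (wing at 390,360, pads at 260 and 510). Closing.

```bash
python3 -m jog '[[-1,0,0,0,0,0,0],[-1,0,0,0,0,0,0.6],[-1,0,0,0,0,0,1],[-1,0,0,0,0,0,1],[-1,0,0,0,0,0,1],[-1,0,0,0,0,0,1],[-1,0,0,0,0,0,1]]' 60
python3 - <<'E'
from h import *
from workcell import bot,imaging
s=bot.sense(); show(s)
E
```

```text
time: 11.6
position: [0.5468, -0.035, 0.0709]
eef_rot: [[0.654, 0.756, -0.0], [0.756, -0.654, 0.001], [0.0, -0.001, -1.0]]
ft_force: [-1.6, 1.5, 6.2]
opening: 0.0107
11.6 [ 0.5468 -0.035   0.0709] yyaw -40.85 z [-2.e-04  6.e-04 -1.e+00] open 0.0107 F [-1.64  1.51  6.21] T [ 0.23  0.41 -0.06] q [-18.7  36.9  27.3 112.7 -27.4  36.9 -14.6]
```

```bash
python3 -m jog '[[0,0,0,0,0,3,1],[0,0,0,0,0,7,1],[0,0,0,0,0,11,1],[0,0,0,0,0,15,1],[0,0,0,0,0,18,1],[0,0,0,0,0,18,1]]'
python3 - <<'E'
from h import *
from workcell import bot,imaging
s=bot.sense(); show(s)
E
```

```text
time: 12.2
position: [0.5469, -0.0352, 0.0709]
eef_rot: [[0.857, 0.516, -0.0], [0.516, -0.857, 0.0], [0.0, -0.0, -1.0]]
ft_force: [-2.4, -0.0, 4.8]
opening: 0.0109
12.2 [ 0.5469 -0.0352  0.0709] yyaw -58.95 z [-0.e+00  1.e-04 -1.e+00] open 0.0109 F [-2.45 -0.01  4.82] T [ 0.06  0.34 -0.01] q [-21.8  38.2  32.6 112.8 -32.5  38.3 -27.5]
```

```bash
python3 -m jog '[[0,0,0,0,0,5,1],[0,0,0,0,0,10,1],[0,0,0,0,0,15,1],[0,0,0,0,0,20,1],[0,0,0,0,0,25,1],[0,0,0,0,0,30,1],[0,0,0,0,0,35,1],[0,0,0,0,0,40,1],[0,0,0,0,0,45,1],[0,0,0,0,0,50,1],[0,0,0,0,0,54,1],[0,0,0,0,0,54,1]]'
python3 - <<'E'
from h import *
from workcell import bot,imaging
s=bot.sense(); show(s)
for n in ['scene','wrist']:
    c=imaging.camera(n); pickle.dump(c,open(f'pics/{n}7.pkl','wb')); cv2.imwrite(f'pics/{n}7.png',c['frame'][:,:,::-1])
    if n=='scene': cv2.imwrite('pics/scene7z.png',cv2.resize(c['frame'][150:270,250:410,::-1],(800,600),interpolation=cv2.INTER_CUBIC))
E
```

```text
time: 13.4
position: [0.5469, -0.0358, 0.0709]
eef_rot: [[0.921, -0.391, 0.0], [-0.391, -0.921, -0.001], [0.0, 0.001, -1.0]]
ft_force: [-1.6, -1.5, 5.7]
opening: 0.0107
13.4 [ 0.5469 -0.0358  0.0709] yyaw -113.0 z [ 1.e-04 -8.e-04 -1.e+00] open 0.0107 F [-1.55 -1.54  5.65] T [-0.31  0.43  0.1 ] q [-29.9  43.5  47.9 113.1 -46.3  44.9 -67.6]
```

View pics/scene7z.png

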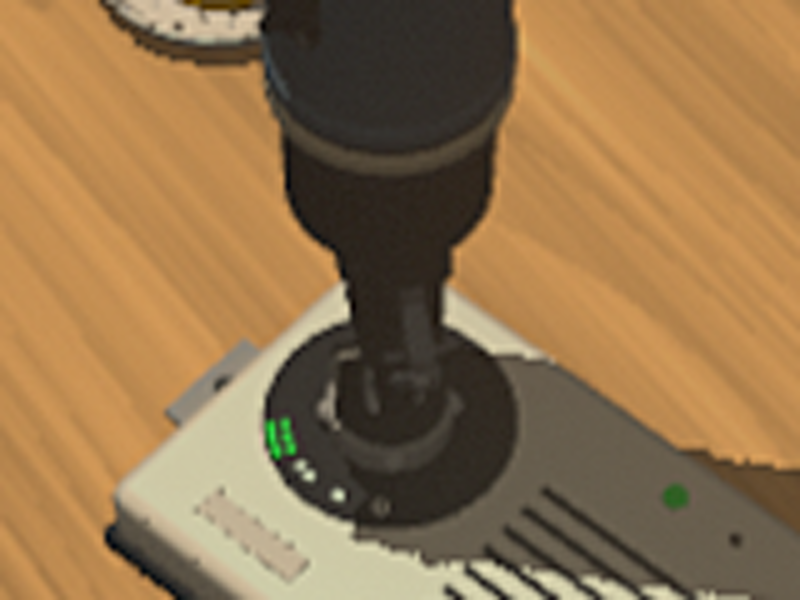

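View pics/wrist7.png

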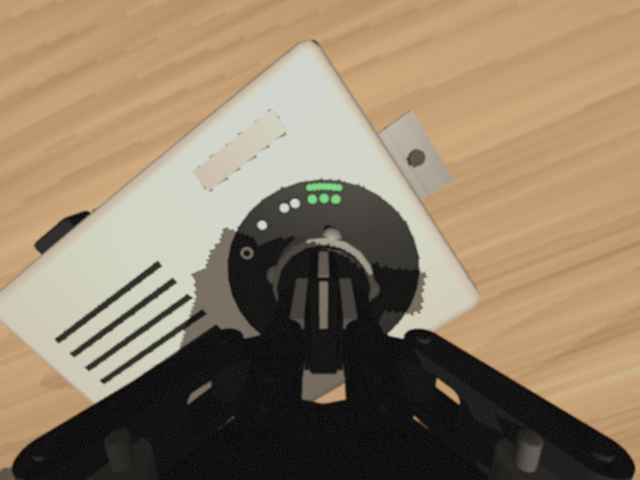

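```bash
python3 -m jog '[[0,0,0,0,0,1,1],[0,0,0,0,0,1.5,1],[0,0,0,0,0,1.5,1],[0,0,0,0,0,1.5,1],[0,0,0,0,0,1.5,1],[0,0,0,0,0,1.5,1],[0,0,0,0,0,1.5,1],[0,0,0,0,0,1.5,1]]'
python3 - <<'E'
from h import *
from workcell import bot,imaging
s=bot.sense(); show(s)
C={}
for n in ['scene','wrist','top']:
    c=C[n]=imaging.camera(n); cv2.imwrite(f'pics/{n}8.png',c['frame'][:,:,::-1])
c=C['wrist']; g=cv2.cvtColor(c['frame'],cv2.COLOR_RGB2GRAY)
cv2.imwrite('pics/wrist8z.png',cv2.resize(c['frame'][180:330,224:424,::-1],(800,600),interpolation=cv2.INTER_CUBIC))
# fixed-view change check vs start, top view, away from arm
a=pickle.load(open('pics/top0.pkl','rb'))['frame']; b=C['top']['frame']
for n,(u,v,w) in dict(whistle=(484,223,14),torch=(378,147,42),peg=(269,172,26),jar=(186,323,24),keys=(186,227,24)).items():
    A=a[v-w:v+w,u-w:u+w]; T=b[v-w-10:v+w+10,u-w-10:u+w+10]; r=cv2.matchTemplate(T,A,cv2.TM_CCOEFF_NORMED); print(n,r.max(),np.array(np.unravel_index(r.argmax(),r.shape))-10)
E
```

```text
time: 14.3
position: [0.5468, -0.0359, 0.0709]
eef_rot: [[0.911, -0.413, 0.0], [-0.413, -0.911, -0.001], [0.0, 0.0, -1.0]]
ft_force: [-2.9, -1.6, 5.4]
opening: 0.0106
14.3 [ 0.5468 -0.0359  0.0709] yyaw -114.41 z [ 1.e-04 -5.e-04 -1.e+00] open 0.0106 F [-2.87 -1.6   5.42] T [-0.45  0.53  0.16] q [-30.1  43.6  48.3 113.1 -46.6  45.1 -68.6]
whistle 0.99882925 [0 0]
torch 0.99871963 [0 0]
peg 0.9922304 [0 0]
jar 0.9133288 [0 0]
keys 0.98950577 [0 0]
```

View pics/wrist8z.png

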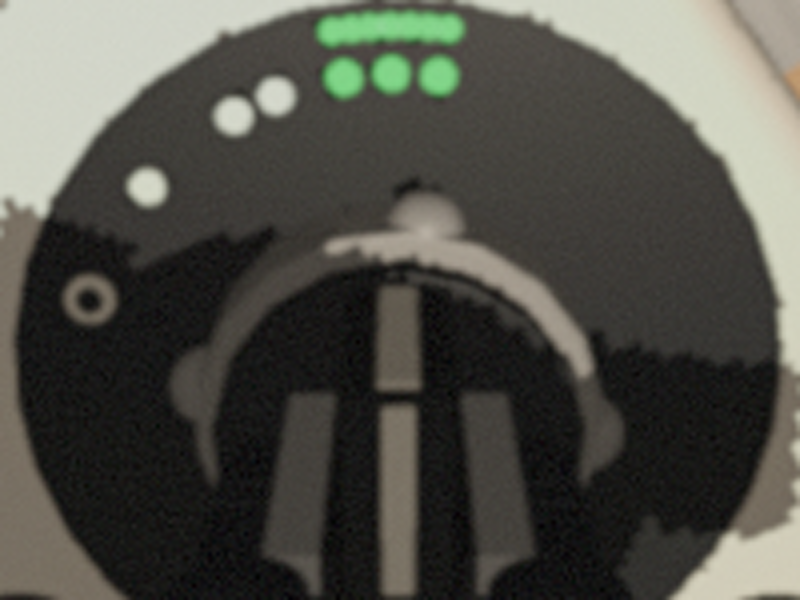

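View pics/top8.png

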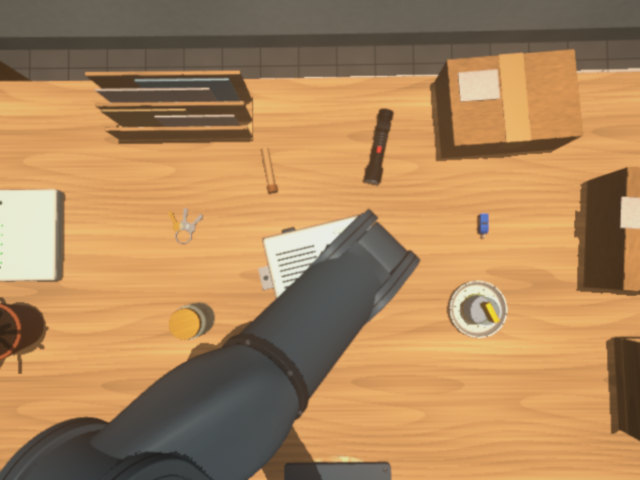

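View pics/scene8.png

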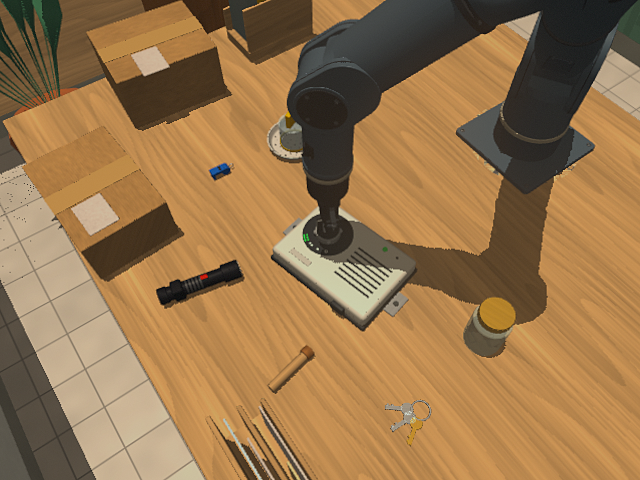

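```bash
python3 - <<'E'
from h import *
from workcell import imaging,bot
c=imaging.camera('top'); hsv=cv2.cvtColor(c['frame'],cv2.COLOR_RGB2HSV); m=cv2.inRange(hsv,(22,150,120),(34,255,255)); k=np.zeros_like(m);k[270:345,440:515]=m[270:345,440:515]
cs,_=cv2.findContours(k,cv2.RETR_EXTERNAL,cv2.CHAIN_APPROX_NONE); ct=max(cs,key=cv2.contourArea); r=cv2.minAreaRect(ct); print(r,cast(c,[r[0]],.105)); W=cloud(c); print(np.median(W[k>0],axis=0))
show(bot.sense())
E
```

```text
((491.7000427246094, 312.4000549316406), (20.124608993530273, 5.366562843322754), 63.43495178222656) [[ 0.44427908 -0.31237113  0.105     ]]
[ 0.44536367 -0.31154663  0.10604108]
14.5 [ 0.5469 -0.0358  0.0709] yyaw -114.42 z [ 2.e-04 -5.e-04 -1.e+00] open 0.0111 F [-1.05 -1.2   5.33] T [-0.43  0.49  0.12] q [-30.1  43.6  48.3 113.1 -46.6  45.1 -68.6]
```

Fin top is at 0.106 m, against 0.105 m expected, and within 3 mm of the dish centre, so the cover is upright and seated.

```bash
python3 - <<'E'
from workcell import workorder
print(workorder.finish_job())
E
```

```text
the job is handed in; nothing more can be done
None
```

I pulled the cover straight up off the dial by its fin, stood it in the speckled dish and let go. Then I turned the dial clockwise to the third mark and handed the job in at about 14.5 s, still holding it there.

What the last checks showed:
- **Cover:** it touched the dish floor with about 3 N just before I opened the fingers. It stands upright, with its fin top at 0.106 m (0.105 expected) and within 3 mm of the dish centre.
- **Dial:** the gripper turned about 73.5° (1.28 rad; the limit is 1.17). The stripe points at the middle green dot, and the fingers hold the wing with the grip set to 60 N.
- **Bystanders:** in the top view none of them had shifted by even a pixel. The jar's image match was weaker (0.91, the others 0.99 or better), probably because the arm's shadow falls near it, but its position was the same.

No check failed. The views disagreed only slightly: the top and wrist cameras put the fin's centre 3 to 4 mm apart along its length, and the dial's axis about 1 mm apart. I aimed between the two for the fin and by the wrist view for the dial.

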